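Clear, line up and press down the filter cover of a bench fume extractor

ROBOT

A 7-joint arm with a two-finger parallel gripper is mounted at the origin on the work surface. World frame = base frame: x ahead of the robot, y to its left, z up, the work surface at z = 0. Lengths are in m, angles in rad, forces in N, time in s.
With the tool pointing down it reaches from about 0.35 to 0.9 m from the base axis. Payload 8.1 kg.
Tool frame: the origin (TCP) lies between the finger pads; the fingertips stand 11 mm ahead of it and the grasp point (between the pads) lies 8 mm behind it; z points along the fingers, y is the line along which they close (so a half turn about z gives the same grasp; the last joint's range is limited). The gripper opens to 92 mm and grips with 3 to 60 N. Pads are 19 mm wide; open, the fingers measure 130 mm over their backs; the gripper's body (75 mm by 190 mm) begins 47 mm behind the grasp point.
Start: joints at [1.159, 0.434, 0.025, 1.573, -0.012, 1.134, -0.075], TCP at [0.19, -0.595, 0.208] pointing down, gripper open.
Joint ranges: [-2.62, 2.62], [-0.44, 2.09], [-1.27, 1.32], [0.08, 2.57], [-1.32, 4.46], [0.12, 2], [-2.74, 2.74]. Speed limits (rad/s): [2.22, 2.22, 3.01, 3.01, 3.14, 3.14, 3.14].

INTERFACE

Orientations are given as a rotation vector (axis times angle).
In Python, from cell import observe, get_image, camera_params, sign_off gives the robot as it stands.
- The arm moves only by the shell command python3 -m pendant 'ROWS' [FORCE]. ROWS is JSON, one flat list of numbers, 7 for each row, row after row: the shift along the tool's x, y, z in m, then the turn, a rotation vector about the tool's x, y, z in rad, then the finger opening in m, from 0 to 0.0918. In form: [dx, dy, dz, rx, ry, rz, jaw, dx, dy, dz, rx, ry, rz, jaw, ...]. A call has 1 to 10 rows; each row shifts and turns the commanded pose from where the row before left it, along the tool's axes as they then stand; what a row does not reach is not made up. A row lasts 1/8 s, in which the tool goes at most 62.5 mm and 10.7 degrees, less where a joint would pass 70% of its speed; a pose out of reach is approached as far as the arm can. A call is refused whole if a number of a shift passes 0.0625 or a number of a turn 0.188, either way. A call with a gripper value outside its range is refused whole. The fingers move at their own pace and stop on an object; FORCE is the grip in N (left out, the last holds). Time passes only in rows, so rows that do not move let the fingers close. It gives the time, the measured TCP pose, the force, the opening and the grip force at its end, in the units of the state.
- observe(): the state, without advancing time (a new reading comes with each control period).
- get_image(name): name is "scene" or "side" or "wrist"; returns the picture (420x560x3 uint8, red, green, blue); there is no depth.
- camera_params(name): a dict with "intrinsics" (3x3 intrinsics, pixels), "eye" and "rotation" of the camera in the world; the wrist camera has in their place "T_tool_cam" (4x4, takes a point from camera to tool coordinates, whose origin is the TCP and whose axes are the flange's). Camera axes: x right, y down, z forward; pixel columns grow to the right and rows downward; lengths in m; the calibration is good to about 2 mm. A picture is of the moment at which its call begins: read the wrist's pose just before it. camera_params takes no time and is no camera call.
- sign_off(): hands the job in; it is judged then, once.
The state is a dict: "clock": time; "joints": joint angles; "dq": joint speeds; "joint_efforts": joint torques, N m; "position": TCP position; "ee_rot": TCP orientation; "force": force on the tool from outside, world axes, zero at the start; "ft_torque": the same for the moment, N m; "width": opening from 0.0 (shut) to 1.0 (fully open); "gripper_force": force on a finger pad.
Only numpy, scipy, OpenCV 4.12 (cv2) and the standard library are available. Lean on these libraries where they do the work, as an engineer would, in place of code of your own. Each camera call takes 0.05 s, during which the arm holds its last target. There are 200 camera calls.

TASK

Two tins were left standing on the blue cover of the filter housing: set them upright in the divided crate, one to a cell, without dropping or tipping them over. Then turn the black winged fastener on the cover until its white slot lines up with the white marks, leaving the cover up while you do so, and only then press the cover fully down onto its rubber seal and hold it there: you finish while still holding it pressed down. Leave the pipe elbow, the angle bracket and the wrench alone.

Things in the scene. Friction and masses are not known exactly. Their poses are not given: they have to be found in the camera images.
- housing: fixed grey steel filter housing on the bench, 225 x 195 mm (its x, y), rim with black rubber seal 95 mm above the bench; origin at the centre of its underside, z up. It lies level and is turned about the vertical from case to case. A 60 mm wide black spigot sticks out 30 mm from its +x side at mid-height
- cover (a joint): how far the blue cover is pressed down, m: 0 = up on its springs (8 mm proud of the seal, underside 103 mm and top face 111 mm above the bench), 0.008 = fully down on the seal. It slides straight down without tilting wherever it is pushed. A push of about 10 N starts it moving and about 14 N brings it fully down; it springs up again when released
- press_spot (a point): point on the top face of the blue cover (215 x 185 x 8 mm, centred on the housing), 30 mm from its centre towards housing +x; the bare area around it is flat for at least 50 mm on every side once the tins are gone
- fastener (a joint): angle of the winged fastener, rad: 0 = white slot in line with the marks (along housing x); positive = turned anticlockwise seen from above. It starts 0.8 to 1.4, so it must be turned clockwise; it does not stop by itself at 0 but goes on to a stop at -0.5. It stays where it is left (friction about 0.1 N m)
- fastener_grip (a point): on the turning axis of the fastener, 20 mm above the cover's top face; the axis is 55 mm from the cover's centre towards housing -x. The wing is a black upright bar, 44 mm long, 12 mm thick, its top 30 mm above the cover with the white slot line along it; it stands on a steel disc of 48 mm diameter, 4 mm high. The point's x axis is along the wing. Two white marks, 14 x 6 mm, lie on the cover before and behind it, along housing x. The fastener moves down with the cover
- crate: fixed grey crate, 159 x 159 mm, walls and dividers 5 mm thick and 45 mm high, floor 5 mm; 2 x 2 square cells of 72 mm, all empty, their centres at +-38.5 mm in the crate's x and y. Origin at the centre of its underside, z up; turned about the vertical from case to case
- tin_red_center (a point): centre (half-way up, 45 mm above its base) of the tin with the red label: upright cylinder of 48 mm diameter, 90 mm tall, 0.14 to 0.28 kg, standing on the cover at the start; z up its axis
- tin_yellow_center (a point): centre (half-way up, 45 mm above its base) of the tin with the yellow label, same size as the other, standing beside it at the start, some 90 to 120 mm apart along housing y
- tin_red: the same red tin, origin at the centre of its underside
- tin_yellow: the same yellow tin, origin at the centre of its underside
- elbow: bystander: dark steel tube elbow lying beyond the work, tube 40 mm thick, legs 90 mm along its x and 80 mm along its y; origin under its corner
- bracket: bystander: bare steel angle bracket beyond the work, 50 x 110 x 50 mm; origin at the centre of its underside
- wrench: bystander: steel wrench, 170 mm long along its x, lying flat beyond the work; origin at the centre of its underside
There are look-alikes about, which are no part of the job. Leave any green look-alike of the tin_red alone.

How it is judged:
By the outcome, as a careful person would: the job done as asked, in the order asked, and still so for the second after the job is handed in, while the arm keeps its last pose, push and grip.
It also fails if it takes over 70 s, if anything falls off the work surface, if the arm or the gripper's body presses on something with over 40 N, if the wrist force passes 120 N, or if a joint passes its speed limit or range.

## Working session

There is one attempt and no reset: what is moved stays moved. The work goes in short steps, Python scripts to look and compute and a shell command to move; the robot and the scene stay as the last step left them, time stands still between calls to the robot, and variables do not carry over. Pictures are saved under pics/ and viewed, at most 10 in all, crops included, and the job is handed in when it is done.

```bash
mkdir -p pics; ls
cat > h.py <<'E'
import numpy as np,cv2
from cell import observe,get_image,camera_params
from scipy.spatial.transform import Rotation as R
def cam(n,s=None):
    c=camera_params(n);K=np.array(c["intrinsics"])
    if n=="wrist":
        s=s or observe();T=np.eye(4);T[:3,:3]=R.from_rotvec(s["ee_rot"]).as_matrix();T[:3,3]=s["position"]
        M=T@np.array(c["T_tool_cam"]);return K,M[:3,3],M[:3,:3]
    return K,np.array(c["eye"]),np.array(c["rotation"])
def ray(C,uv,z):
    K,e,r=C;d=r@np.linalg.solve(K,[uv[0],uv[1],1.]);return e+d*(z-e[2])/d[2]
def proj(C,p):
    K,e,r=C;q=K@(r.T@(np.asarray(p)-e));return q[:2]/q[2]
def snap(n,f):
    C=cam(n);im=get_image(n);cv2.imwrite(f"pics/{f}.png",im[:,:,::-1]);return C,im
E
python3 - <<'E'
from h import *
for n in("scene","side"):
    C,im=snap(n,n+"0");print(n,C[1],C[2].round(3).tolist(),C[0].tolist())
print(observe())
print(camera_params("wrist"))
E
```

```text
pics
scene [ 1.13889218 -0.20129264  0.90386193] [-2.191, -1.322, 0.417] [[382.05108066092623, 0.0, 273.9103859390814], [0.0, 382.05108066092623, 210.59714742087598], [0.0, 0.0, 1.0]]
side [ 0.35895842 -0.90144334  0.8638105 ] [-2.192, 0.335, -0.149] [[505.50588561490076, 0.0, 274.19923795186946], [0.0, 505.50588561490076, 209.84036605550358], [0.0, 0.0, 1.0]]
{'clock': 0.1, 'joints': array([ 1.15940429,  0.435167  ,  0.02492316,  1.57397526, -0.01158982,
        1.13397629, -0.07511165]), 'dq': array([ 0.00039041, -0.00083631, -0.00032966, -0.00214113, -0.00082575,
       -0.00174646, -0.00049777]), 'joint_efforts': array([ 3.36669356e-03, -6.69128752e+01,  9.87793654e-01, -3.15143645e+01,
       -6.06673630e-02,  3.73313762e-02,  7.10173731e-05]), 'position': array([ 0.18977609, -0.59500643,  0.2076263 ]), 'ee_rot': array([-3.10290289e+00, -4.82870523e-01,  5.10237176e-04]), 'force': array([ 1.55574972, -0.04390982,  0.05235187]), 'ft_torque': array([ 0.00337775, -0.01349812, -0.00560538]), 'gripper_force': 0.0, 'width': 0.9995699157779063}
{'intrinsics': array([[335.35235158,   0.        , 278.85231374],
       [  0.        , 335.35235158, 208.62548538],
       [  0.        ,   0.        ,   1.        ]]), 'T_tool_cam': array([[ 6.09040296e-05, -9.61983294e-01, -2.73108291e-01,
         7.35810137e-02],
       [ 9.99997827e-01, -5.10522761e-04,  2.02124316e-03,
        -3.32468371e-04],
       [-2.08383015e-03, -2.73107820e-01,  9.61981172e-01,
        -1.75110778e-01],
       [ 0.00000000e+00,  0.00000000e+00,  0.00000000e+00,
         1.00000000e+00]])}
```

```bash
sed -i 's/np.array(c\["rotation"\])/R.from_rotvec(c["rotation"]).as_matrix()/' h.py; sed -i 's/^import numpy/import numpy/' h.py
```

```text
(no output)
```

View pics/scene0.png

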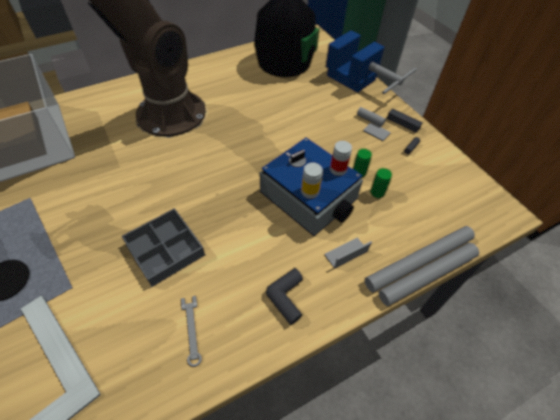

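View pics/side0.png

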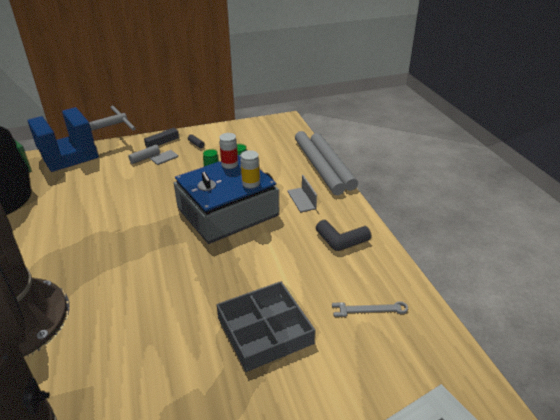

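Scene view: red tin (341,158), yellow tin (312,180), on the blue cover; green look-alikes at (362,162) and (381,182) on the bench; fastener (297,157); crate (163,246). Side view: red (229,150), yellow (250,170), greens (211,158),(241,152), fastener (207,183), crate (266,323).

```bash
cat > m.py <<'E'
from h import *
from cell import get_image
def tri(C1,u1,C2,u2):
    A=[];b=[]
    A=np.zeros((3,3));b=np.zeros(3)
    for C,u in((C1,u1),(C2,u2)):
        d=C[2]@np.linalg.solve(C[0],[*u,1.]);d/=np.linalg.norm(d);P=np.eye(3)-np.outer(d,d);A+=P;b+=P@C[1]
    return np.linalg.solve(A,b)
E
python3 - <<'E'
from m import *
res={}
for n,boxes in(("scene",dict(cover=(255,135,365,215),crate=(110,200,215,290),tins=(290,130,360,210))),("side",dict(cover=(170,150,280,215),crate=(205,275,325,375),tins=(210,125,270,200)))):
    C=cam(n);im=cv2.imread(f"pics/{n}0.png");hsv=cv2.cvtColor(im,cv2.COLOR_BGR2HSV)
    H,S,V=[hsv[:,:,i].astype(int) for i in range(3)]
    def box(m,b):
        o=np.zeros_like(m);x0,y0,x1,y1=b;o[y0:y1,x0:x1]=m[y0:y1,x0:x1];return o.astype(np.uint8)
    blue=box((H>100)&(H<125)&(S>130),boxes["cover"])
    c=max(cv2.findContours(blue,0,2)[0],key=cv2.contourArea)
    hull=cv2.convexHull(c)
    P=np.array([ray(C,p[0],.111)[:2] for p in hull]);r=cv2.minAreaRect((P*1000).astype(np.float32));print(n,"cover",r)
    crm=box((V<120)&(S<90),boxes["crate"])
    c=max(cv2.findContours(crm,0,2)[0],key=cv2.contourArea);hc=cv2.approxPolyDP(cv2.convexHull(c),3,True)
    print("crate hull",hc[:,0].tolist(),[(ray(C,p[0],.045)[:2]*1000).round().tolist() for p in hc])
    for k,m in(("red",((H<8)|(H>172))&(S>150)),("yel",(H>15)&(H<32)&(S>170)&(V>120)),("wht",(S<50)&(V>140))):
        m=box(m,boxes["tins"]);N,L,st,ce=cv2.connectedComponentsWithStats(m)
        for i in range(1,N):
            if st[i,4]>25: print(k,st[i].tolist(),ce[i].round(1),"z.156",(ray(C,ce[i],.156)*1000).round(),"z.201",(ray(C,ce[i],.201)*1000).round())
E
```

```text
scene cover ((560.0859375, 238.67929077148438), (211.3577880859375, 189.18484497070312), 16.12076759338379)
crate hull [[174, 209], [204, 254], [151, 286], [122, 236]] [[453.0, -137.0], [626.0, -117.0], [650.0, -264.0], [475.0, -288.0]]
red [332, 158, 16, 13, 141] [338.8 165. ] z.156 [604. 293. 156.] z.201 [636. 263. 201.]
wht [335, 141, 17, 12, 156] [343.1 146.3] z.156 [551. 343. 156.] z.201 [586. 310. 201.]
wht [304, 163, 18, 13, 184] [312.7 169. ] z.156 [584. 223. 156.] z.201 [618. 197. 201.]
side cover ((555.99365234375, 231.71368408203125), (219.78982543945312, 194.20755004882812), 16.07843780517578)
crate hull [[281, 282], [314, 329], [314, 343], [245, 371], [223, 330], [216, 305]] [[603.0, -118.0], [627.0, -267.0], [614.0, -301.0], [467.0, -323.0], [448.0, -213.0], [448.0, -141.0]]
red [220, 149, 17, 15, 193] [228.6 156.2] z.156 [580. 279. 156.] z.201 [566. 204. 201.]
wht [220, 133, 16, 8, 102] [227.3 136.3] z.156 [601. 390. 156.] z.201 [586. 308. 201.]
wht [241, 150, 17, 9, 116] [249.2 154.4] z.156 [636. 270. 156.] z.201 [618. 196. 201.]
```

Run:
```python
from h import *
a=cv2.imread("pics/scene0.png")[125:295,105:395];b=cv2.imread("pics/side0.png")[120:380,165:335]
a=cv2.resize(a,None,fx=1.6,fy=1.6,interpolation=2);b=cv2.resize(b,None,fx=1.9,fy=1.9,interpolation=2)
o=np.zeros((500,800,3),np.uint8);o[:a.shape[0],:a.shape[1]]=a;o[:b.shape[0],470:470+b.shape[1]]=b[:500];cv2.imwrite("pics/crop1.png",o)
```

```text
(no output)
```

View pics/crop1.png

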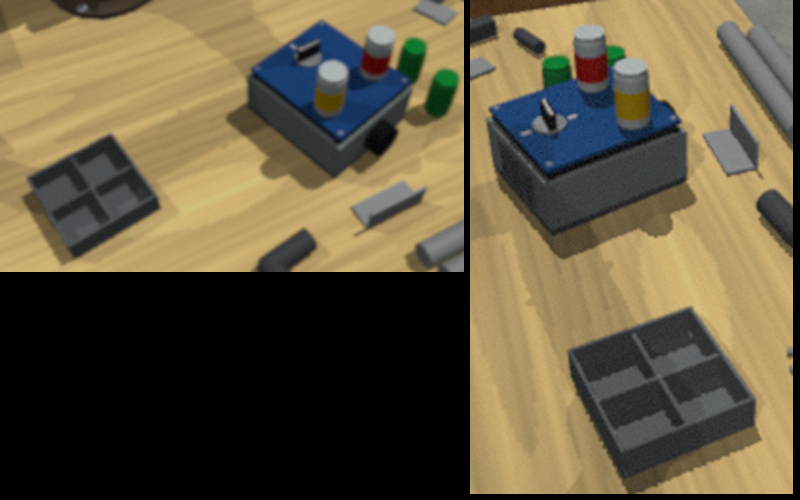

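The crop confirms it: white-topped red (378,50) and yellow (330,88) tins stand on the cover, greens are on the bench behind. Now go over the crate and the cover to look from near.

```bash
cat > go.py <<'E'
import sys
from h import *
# usage: go.py x y z [yaw_deg of tool x] : prints tool-frame total shift
s=observe();M=R.from_rotvec(s["ee_rot"]);p=np.array(s["position"])
d=M.inv().apply(np.array([float(a) for a in sys.argv[1:4]])-p);X=M.as_matrix()
print("t",round(s["clock"],2),"pos",p.round(4),"yaw",np.degrees(np.arctan2(X[1,0],X[0,0])).round(1),"zaxis",X[:,2].round(3),"F",np.round(s["force"],1),"w",round(s["width"]*.0918,4),"shift",d.round(4),"rows>=",np.linalg.norm(d)/.0625)
E
python3 go.py 0.5 -0.2 0.32
```

```text
t 0.1 pos [ 0.1898 -0.595   0.2076] yaw 17.7 zaxis [-0.001  0.001 -1.   ] F [ 1.6 -0.   0.1] w 0.0918 shift [ 0.4156 -0.2822 -0.112 ] rows>= 8.234900211296887
```

```bash
python3 -m pendant '[0.042,-0.028,-0.0115,0,0,0,0.0918,0.042,-0.028,-0.0115,0,0,0,0.0918,0.042,-0.028,-0.0115,0,0,0,0.0918,0.042,-0.028,-0.0115,0,0,0,0.0918,0.042,-0.028,-0.0115,0,0,0,0.0918,0.042,-0.028,-0.0115,0,0,0,0.0918,0.042,-0.028,-0.0115,0,0,0,0.0918,0.042,-0.028,-0.0115,0,0,0,0.0918,0.042,-0.028,-0.0115,0,0,0,0.0918,0.042,-0.028,-0.0115,0,0,0,0.0918]'; python3 go.py 0.57 0.235 0.36; python3 -c "
from h import *
C,im=snap('wrist','w1')
np.save('w1.npy',np.array(C,dtype=object),allow_pickle=True)"
```

```text
clock: 1.35
position: [0.5056, -0.1997, 0.3235]
ee_rot: [-3.104, -0.483, 0.001]
force: [2.0, 0.2, 0.3]
width: 1.001
gripper_force: 0.0
t 1.35 pos [ 0.5056 -0.1997  0.3235] yaw 17.7 zaxis [-0. -0. -1.] F [2.  0.2 0.3] w 0.0919 shift [ 0.1934 -0.3946 -0.0366] rows>= 7.055695517552607Traceback (most recent call last):
  File "<string>", line 4, in <module>
    np.save('w1.npy',np.array(C,dtype=object),allow_pickle=True)
                     ~~~~~~~~^^^^^^^^^^^^^^^^
ValueError: could not broadcast input array from shape (3,3) into shape (3,)
```

View pics/w1.png

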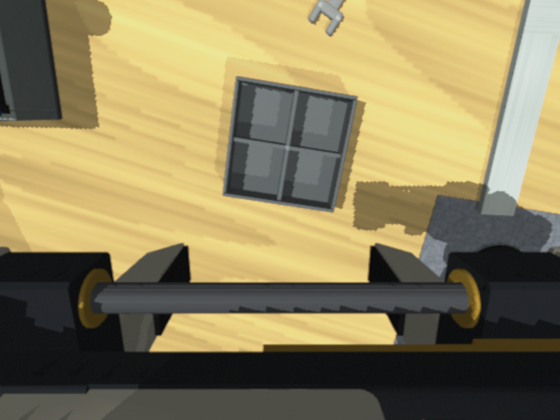

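Wrist view: crate rim corners (238,77),(356,97),(333,211),(224,194), centre crossing (288,147); housing edge at far left, wrench tip at top. Compute, then go over the cover.

```bash
python3 - <<'E'
from h import *
C=cam("wrist")
P=np.array([ray(C,u,.045)[:2]*1000 for u in((238,77),(356,97),(333,211),(224,194),(288,147))]);print(P.round(1))
print(P[:4].mean(0),[np.hypot(*(P[i]-P[(i+1)%4])).round(1) for i in range(4)],[np.degrees(np.arctan2(*(P[(i+1)%4]-P[i])[::-1])).round(1) for i in range(4)])
E
python3 -m pendant '[0.028,-0.056,-0.005,0,0,0,0.0918,0.028,-0.056,-0.005,0,0,0,0.0918,0.028,-0.056,-0.005,0,0,0,0.0918,0.028,-0.056,-0.005,0,0,0,0.0918,0.028,-0.056,-0.005,0,0,0,0.0918,0.028,-0.056,-0.005,0,0,0,0.0918,0.025,-0.056,-0.005,0,0,0,0.0918,0,0,0,0,0,0,0.0918,0,0,0,0,0,0,0.0918]'; python3 go.py 0.57 0.235 0.36; python3 -c "
from h import *
snap('wrist','w2')"
```

```text
[[ 607.5 -105.8]
 [ 631.7 -257.2]
 [ 479.2 -283. ]
 [ 455.  -130.1]
 [ 544.  -194.1]]
[ 543.36198442 -194.00759304] [np.float64(153.3), np.float64(154.7), np.float64(154.8), np.float64(154.4)] [np.float64(-80.9), np.float64(-170.4), np.float64(99.0), np.float64(9.0)]
clock: 2.52
position: [0.5694, 0.2288, 0.3575]
ee_rot: [3.103, 0.483, -0.002]
force: [0.7, -1.0, -0.2]
width: 0.994
gripper_force: 0.0
t 2.52 pos [0.5694 0.2288 0.3575] yaw 17.7 zaxis [-0.001 -0.001 -1.   ] F [ 0.7 -1.  -0.2] w 0.0913 shift [ 0.0024 -0.0057 -0.0025] rows>= 0.10720813397322691
```

View pics/w2.png

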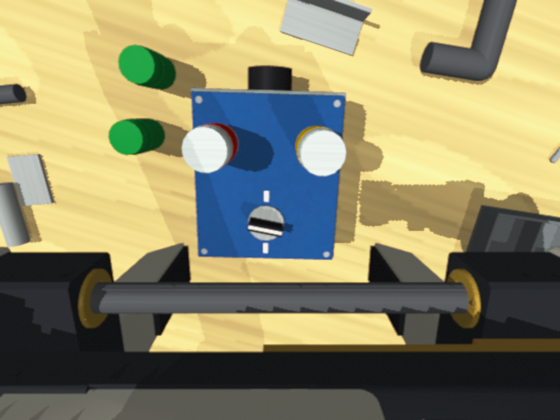

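Wrist view: red tin lid (207,148), yellow (322,152), wing (266,225) with slot, marks (266,196) and (265,248); greens at left; spigot at top (270,77).

```bash
cat > w.py <<'E'
from h import *
def load(f,pos,rv):
    return cv2.imread(f"pics/{f}.png"),cam("wrist",dict(position=pos,ee_rot=rv))
E
python3 - <<'E'
from w import *
im,C=load("w1",[0.5056,-0.1997,0.3235],[-3.104,-0.483,0.001])
P=np.array([ray(C,u,.045)[:2]*1000 for u in((238,77),(356,97),(333,211),(224,194),(288,147))]);print("crate",P[:4].mean(0).round(1),P[4].round(1))
im,C=load("w2",[0.5694,.2288,.3575],[3.103,.483,-.002])
hsv=cv2.cvtColor(im,cv2.COLOR_BGR2HSV);H,S,V=[hsv[:,:,i].astype(int) for i in range(3)]
m=((S<60)&(V>150)).astype(np.uint8);m[:85]=0;m[260:]=0;m[:,:175]=0;m[:,350:]=0
for c in cv2.findContours(m,0,2)[0]:
    a=cv2.contourArea(c)
    if a<8: continue
    (u,v),r=cv2.minEnclosingCircle(c);z=.201 if r>15 else .111
    print(a,(u,v),r,"ray",z,(ray(C,(u,v),z)*1000).round(1),"diam",2*r/335*1000*(C[1][2]-z)*1.0)
b=((H>100)&(H<125)&(S>130)).astype(np.uint8);b[:85]=0
c=max(cv2.findContours(b,0,2)[0],key=cv2.contourArea)
Q=np.array([ray(C,p[0],.111)[:2]*1000 for p in cv2.convexHull(c)],np.float32);print(cv2.minAreaRect(Q))
for u in((196,90),(345,94),(334,258),(199,256)):print(ray(C,u,.111)*1000)
a,b2=ray(C,(249,223),.141),ray(C,(283,228),.141);print("wing",a,b2)
y=im[175:265,205:325];cv2.imwrite("pics/crop2.png",cv2.resize(y,None,fx=5,fy=5,interpolation=2))
E
```

```text
crate [ 537.6 -202.6] [ 538.3 -202.7]
16.0 (325.72222900390625, 253.55555725097656) 2.758359909057617 ray 0.111 [484.1 133.9 111. ] diam 6.941256075416647
14.0 (203.59091186523438, 251.0454559326172) 2.591404676437378 ray 0.111 [437.5 292.9 111. ] diam 6.521122713217454
36.0 (265.0, 247.5) 4.924529075622559 ray 0.111 [467.6 215.1 111. ] diam 12.392297775386858
82.0 (263.0, 234.5) 12.257750511169434 ray 0.111 [484.7 223.2 111. ] diam 30.845933094954606
90.5 (265.0, 229.0) 17.262775421142578 ray 0.201 [524.2 229.1 201. ] diam 34.16527294465487
299.0 (266.5, 218.0) 16.77060890197754 ray 0.201 [536.2 231.1 201. ] diam 33.1912115291944
40.0 (266.0, 196.0) 5.385264873504639 ray 0.111 [536.5 234.9 111. ] diam 13.551713247497437
1723.5 (322.03033447265625, 151.44195556640625) 24.435272216796875 ray 0.201 [618.1 199.4 201. ] diam 48.36057495953634
1640.5 (198.3313751220703, 147.816162109375) 29.503618240356445 ray 0.201 [584.7 315.7 201. ] diam 58.391489516924906
27.5 (336.6428527832031, 103.07142639160156) 3.3580024242401123 ray 0.111 [671.9 187.9 111. ] diam 8.450222413681995
27.5 (198.35714721679688, 99.07142639160156) 3.3580024242401123 ray 0.111 [625.9 346.9 111. ] diam 8.450222413681995
50.5 (312.5, 95.0) 32.638267517089844 ray 0.201 [664.9 225.6 201. ] diam 64.59536725457976
11.0 (266.0, 91.5) 12.010512351989746 ray 0.111 [658.6 272.5 111. ] diam 30.223772307000306
18.0 (230.5, 90.0) 11.500100135803223 ray 0.111 [647.4 313.1 111. ] diam 28.939348949142705
((555.8809204101562, 239.96934509277344), (211.15663146972656, 181.6559295654297), 16.138629913330078)
[634.98227983 352.06692207 111.        ]
[684.5704771  181.97517667 111.        ]
[481.39613433 120.84861243 111.        ]
[428.52968519 297.08275556 111.        ]
wing [0.50486353 0.24596851 0.141     ] [0.51133969 0.20415635 0.141     ]
```

View pics/crop2.png

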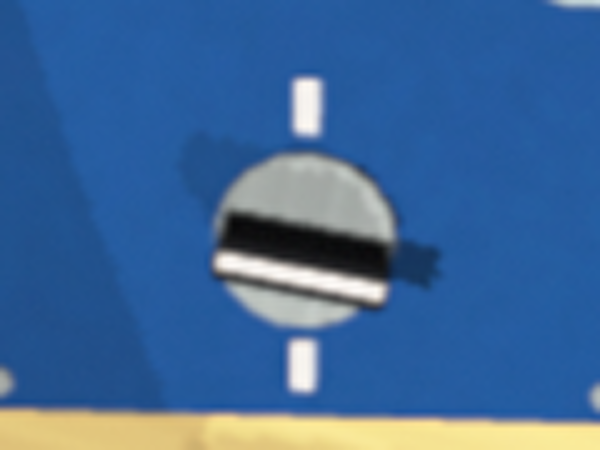

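Crop: slot line from (215,262) to (387,298) px, marks (308,107) and (302,366): wing well turned; axis (0.502,0.225), housing yaw 16°, crate (0.538,-0.203) yaw 9°. Yellow tin first.

```bash
python3 - <<'E'
from w import *
im,C=load("w2",[0.5694,.2288,.3575],[3.103,.483,-.002])
a,b=ray(C,(248,227.4),.141),ray(C,(282.4,234.6),.141);print(a,b,(a+b)/2,np.degrees(np.arctan2(*(a-b)[1::-1])))
print(ray(C,(207,148),.201))
E
python3 go.py .618 .199 .173
```

```text
[0.49900423 0.24553959 0.141     ] [0.50286835 0.20220415 0.141     ] [0.50093629 0.22387187 0.141     ] 95.09545611546095
[0.58714064 0.30759757 0.201     ]
t 2.58 pos [0.5697 0.2279 0.3577] yaw 17.6 zaxis [-0.001 -0.001 -1.   ] F [ 0.7 -1.3  0.1] w 0.092 shift [0.0375 0.042  0.1847] rows>= 3.089005955061099
```

```bash
python3 -m pendant '[0.019,0.021,0.02,0,0,0,0.0918,0.0185,0.021,0.04,0,0,0,0.0918,0,0,0.045,0,0,0,0.0918,0,0,0.04,0,0,0,0.0918,0,0,0.025,0,0,0,0.0918,0,0,0.0147,0,0,0,0.0918,0,0,0,0,0,0,0.0918,0,0,0,0,0,0,0.0918]' 20; python3 go.py .618 .199 .173; python3 -c "
from h import *
snap('wrist','w3')"
```

```text
clock: 3.58
position: [0.6188, 0.2004, 0.1745]
ee_rot: [-3.104, -0.482, -0.003]
force: [-0.2, 0.5, -0.6]
width: 0.997
gripper_force: 0.0
t 3.58 pos [0.6188 0.2004 0.1745] yaw 17.7 zaxis [ 0.002  0.001 -1.   ] F [-0.2  0.5 -0.6] w 0.0915 shift [-0.0012  0.0011  0.0015] rows>= 0.036104907664531276
```

View pics/w3.png

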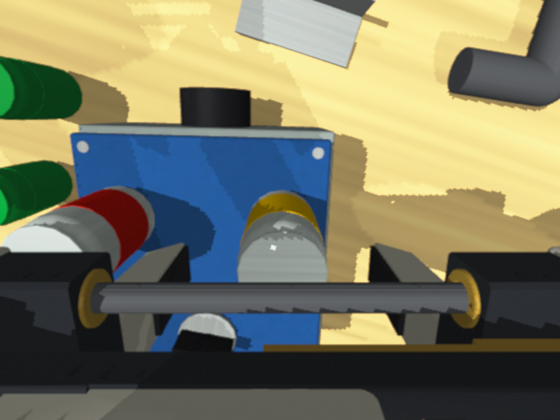

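The yellow tin (282,240) sits centred between the open fingers. Close and lift.

```bash
python3 -m pendant '[0,0,0,0,0,0,0.03,0,0,0,0,0,0,0.03,0,0,0,0,0,0,0.03,0,0,0,0,0,0,0.03,0,0,0,0,0,0,0.03,0,0,-0.01,0,0,0,0.03,0,0,-0.03,0,0,0,0.03,0,0,-0.04,0,0,0,0.03]' 25
python3 - <<'E'
import numpy as np
a=np.radians(9.2);R=np.array([[np.cos(a),-np.sin(a)],[np.sin(a),np.cos(a)]])
for s in((1,1),(1,-1),(-1,1),(-1,-1)):print(s,(np.array([.538,-.203])+R@(np.array(s)*.0385)).round(4))
E
python3 go.py .5698 -.1589 .25
```

```text
clock: 4.62
position: [0.6173, 0.2003, 0.2539]
ee_rot: [3.104, 0.483, -0.003]
force: [0.8, 0.5, -1.9]
width: 0.474
gripper_force: 24.6
(1, 1) [ 0.5698 -0.1588]
(1, -1) [ 0.5822 -0.2348]
(-1, 1) [ 0.4938 -0.1712]
(-1, -1) [ 0.5062 -0.2472]
t 4.62 pos [0.6173 0.2003 0.2539] yaw 17.7 zaxis [-0.002 -0.001 -1.   ] F [ 0.8  0.5 -1.9] w 0.0435 shift [-0.1545  0.3277  0.0043] rows>= 5.797267083736952
```

```bash
python3 go.py .5062 -.2472 .20; python3 -m pendant '[-0.012,0.02,0,0,0,0,0.03,-0.024,0.04,0,0,0,0,0.03,-0.03,0.048,0,0,0,0,0.03,-0.032,0.052,0.008,0,0,0,0.03,-0.032,0.052,0.01,0,0,0,0.03,-0.032,0.052,0.01,0,0,0,0.03,-0.031,0.05,0.01,0,0,0,0.03,-0.029,0.045,0.01,0,0,0,0.03,-0.012,0.03,0.005,0,0,0,0.03,-0.006,0.007,0,0,0,0,0.03]'; python3 go.py .5062 -.2472 .069
```

```text
t 4.62 pos [0.6173 0.2003 0.2539] yaw 17.7 zaxis [-0.002 -0.001 -1.   ] F [ 0.8  0.5 -1.9] w 0.0435 shift [-0.2418  0.3925  0.0545] rows>= 7.427437963511908
clock: 5.88
position: [0.5076, -0.2527, 0.1995]
ee_rot: [3.105, 0.476, -0.003]
force: [-0.5, 1.5, -1.9]
width: 0.476
gripper_force: 24.6
t 5.88 pos [ 0.5076 -0.2527  0.1995] yaw 17.4 zaxis [-0.002 -0.    -1.   ] F [-0.5  1.5 -1.9] w 0.0437 shift [ 0.0006 -0.0057  0.1305] rows>= 2.0895972955653312
```

```bash
python3 -m pendant '[0,-0.0055,0.02,0,0,0,0.03,0,0,0.035,0,0,0,0.03,0,0,0.035,0,0,0,0.03,0,0,0.02,0,0,0,0.03,0,0,0.01,0,0,0,0.03,0,0,0,0,0,0,0.03]'; python3 go.py .5062 -.2472 .0685;python3 -c "
from h import *
snap('wrist','w4')"
```

```text
clock: 6.62
position: [0.5077, -0.2438, 0.0804]
ee_rot: [-3.103, -0.484, 0.001]
force: [-0.9, 0.3, -0.5]
width: 0.479
gripper_force: 24.6
t 6.62 pos [ 0.5077 -0.2438  0.0804] yaw 17.7 zaxis [-0.001  0.001 -1.   ] F [-0.9  0.3 -0.5] w 0.0439 shift [-0.0025  0.0028  0.0119] rows>= 0.19894333799410194
```

View pics/w4.png

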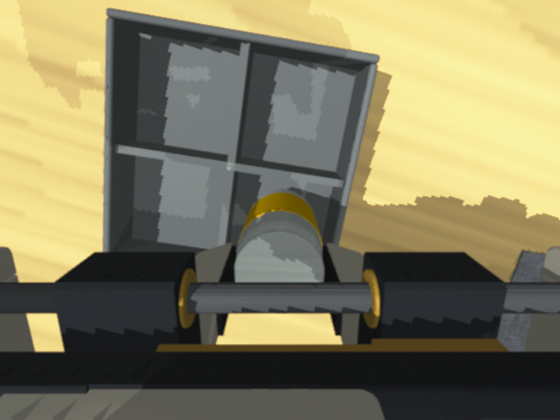

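The yellow tin (280,240) is in the rear right cell, clear of the divider crossing (231,166). Lower and release.

```bash
python3 -c "
from w import *
im,C=load('w4',[0.5077,-0.2438,0.0804],[-3.103,-0.484,0.001]);print(ray(C,(231,166),.045))"
python3 -m pendant '[-0.001,0.002,0.007,0,0,0,0.03,0,0,0.004,0,0,0,0.03,0,0,0.001,0,0,0,0.03,0,0,0,0,0,0,0.03]'; python3 go.py .5062 -.2472 .0685
```

```text
[ 0.53827318 -0.20245972  0.045     ]
clock: 7.18
position: [0.5076, -0.2466, 0.0685]
ee_rot: [-3.104, -0.483, -0.0]
force: [0.6, -0.1, -1.2]
width: 0.473
gripper_force: 24.6
t 7.17 pos [ 0.5076 -0.2466  0.0685] yaw 17.7 zaxis [ 0.  0. -1.] F [ 0.6 -0.1 -1.2] w 0.0434 shift [-0.0016  0.0002 -0.    ] rows>= 0.025172282774760614
```

```bash
python3 -m pendant '[0,0,0.001,0,0,0,0.03,0,0,0,0,0,0,0.03]';python3 -m pendant '[0,0,0,0,0,0,0.06,0,0,0,0,0,0,0.08,0,0,0,0,0,0,0.0918,0,0,0,0,0,0,0.0918,0,0,-0.02,0,0,0,0.0918,0,0,-0.04,0,0,0,0.0918,0,0,-0.05,0,0,0,0.0918,0,0,-0.05,0,0,0,0.0918]'; python3 go.py .587 .308 .26
```

```text
clock: 7.42
position: [0.5078, -0.2466, 0.0676]
ee_rot: [3.104, 0.483, 0.0]
force: [1.5, 0.0, -0.1]
width: 0.474
gripper_force: 24.6
clock: 8.43
position: [0.5074, -0.2464, 0.229]
ee_rot: [-3.104, -0.483, 0.0]
force: [0.7, -1.5, 0.8]
width: 0.996
gripper_force: 0.0
t 8.43 pos [ 0.5074 -0.2464  0.229 ] yaw 17.7 zaxis [-0.  0. -1.] F [ 0.7 -1.5  0.8] w 0.0915 shift [ 0.2444 -0.504  -0.0309] rows>= 8.975637168182466
```

```bash
python3 -m pendant '[0.022,-0.046,-0.01,0,0,0,0.0918,0.026,-0.053,-0.01,0,0,0,0.0918,0.026,-0.053,-0.01,0,0,0,0.0918,0.026,-0.053,0,0,0,0,0.0918,0.026,-0.053,0,0,0,0,0.0918,0.026,-0.053,0,0,0,0,0.0918,0.026,-0.053,0,0,0,0,0.0918,0.026,-0.053,0,0,0,0,0.0918,0.026,-0.053,0,0,0,0,0.0918,0.0144,-0.034,0,0,0,0,0.0918]'; python3 -m pendant '[0,0,0,0,0,0,0.0918,0,0,0,0,0,0,0.0918]'; python3 go.py .587 .308 .1745
python3 - <<'E'
from w import *
C,im=snap("wrist","w5")
hsv=cv2.cvtColor(im,cv2.COLOR_RGB2HSV);m=(((hsv[:,:,0]<8)|(hsv[:,:,0]>172))&(hsv[:,:,1]>150)).astype(np.uint8)
c=max(cv2.findContours(m,0,2)[0],key=cv2.contourArea);print(cv2.boundingRect(c))
C,im=snap("side","s5");y=im[265:375,205:325,::-1];cv2.imwrite("pics/crop5.png",np.hstack([cv2.resize(y,None,fx=3,fy=3),cv2.resize(cv2.imread("pics/w5.png"),(440,330))]))
E
```

```text
clock: 9.68
position: [0.5867, 0.3112, 0.2571]
ee_rot: [-3.103, -0.487, 0.001]
force: [0.5, -0.4, -0.6]
width: 0.997
gripper_force: 0.0
clock: 9.93
position: [0.5875, 0.307, 0.2572]
ee_rot: [3.103, 0.482, -0.001]
force: [0.2, -0.2, -0.5]
width: 1.0
gripper_force: 0.0
t 9.93 pos [0.5875 0.307  0.2572] yaw 17.7 zaxis [-0.    -0.001 -1.   ] F [ 0.2 -0.2 -0.5] w 0.0918 shift [-0.0001 -0.0012  0.0827] rows>= 1.3229140362238072
(249, 173, 51, 23)
```

View pics/crop5.png

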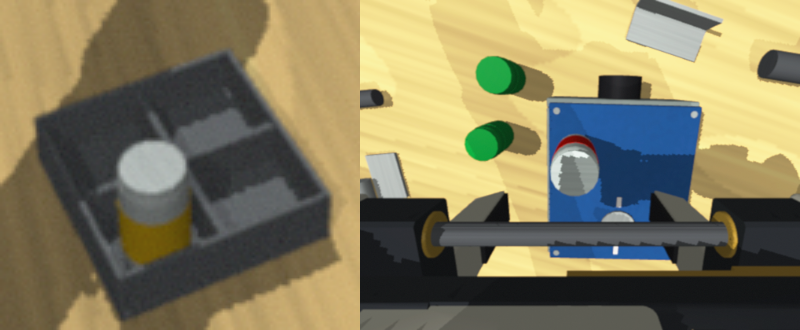

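Left crop: yellow tin stands upright in its cell. Right: red tin (574,170 in crop) between the fingers. Descend and grip.

```bash
python3 -m pendant '[0,-0.003,0.025,0,0,0,0.0918,0,0,0.03,0,0,0,0.0918,0,0,0.02,0,0,0,0.0918,0,0,0.0077,0,0,0,0.0918,0,0,0,0,0,0,0.0918,0,0,0,0,0,0,0.03,0,0,0,0,0,0,0.03,0,0,0,0,0,0,0.03,0,0,0,0,0,0,0.03,0,0,0,0,0,0,0.03]' 25; python3 -m pendant '[0,0,-0.01,0,0,0,0.03,0,0,-0.03,0,0,0,0.03,0,0,-0.04,0,0,0,0.03]';python3 go.py .5698 -.1588 .20
```

```text
clock: 11.28
position: [0.5864, 0.3107, 0.1748]
ee_rot: [3.104, 0.483, -0.0]
force: [-0.3, 0.2, 1.0]
width: 0.509
gripper_force: 0.1
clock: 11.65
position: [0.5859, 0.3103, 0.2552]
ee_rot: [3.103, 0.483, -0.003]
force: [-0.3, 0.2, -0.8]
width: 0.469
gripper_force: 25.0
t 11.65 pos [0.5859 0.3103 0.2552] yaw 17.7 zaxis [-0.002 -0.001 -1.   ] F [-0.3  0.2 -0.8] w 0.0431 shift [-0.1578  0.442   0.0557] rows>= 7.561733368873506
```

```bash
cat > lab.py <<'E'
from w import *
def lab(im,k):
    h=cv2.cvtColor(im,cv2.COLOR_RGB2HSV);H,S,V=cv2.split(h)
    m=((((H<8)|(H>172))&(S>150)) if k=="r" else ((H>18)&(H<30)&(S>200)&(V>90))).astype(np.uint8)
    c=max(cv2.findContours(m,0,2)[0],key=cv2.contourArea);return cv2.boundingRect(c),cv2.contourArea(c)
E
python3 - <<'E'
from lab import *
print(lab(cv2.imread("pics/w4.png")[180:260,230:340,::-1],"y"))
C,im=snap("wrist","w6");print(lab(im,"r"))
C,im=snap("side","s6");print(lab(im,"r"))
print(proj(C,[.586,.310,.255-.0635+.04]))
E
```

```text
((14, 13, 74, 38), 951.0)
((242, 193, 75, 38), 964.5)
((218, 120, 18, 15), 180.0)
[226.32298332 125.89718885]
```

Label box matches that of the yellow grip: same height, lifted well. Carry to the opposite cell.

```bash
python3 -m pendant '[-0.006,0.018,0,0,0,0,0.03,-0.014,0.04,0,0,0,0,0.03,-0.018,0.05,0,0,0,0,0.03,-0.02,0.056,0,0,0,0,0.03,-0.02,0.056,0.01,0,0,0,0.03,-0.02,0.056,0.012,0,0,0,0.03,-0.02,0.056,0.012,0,0,0,0.03,-0.018,0.05,0.012,0,0,0,0.03,-0.014,0.038,0.008,0,0,0,0.03,-0.008,0.022,0,0,0,0,0.03]'; python3 -m pendant '[0,0,0,0,0,0,0.03]'; python3 go.py .5698 -.1588 .08
```

```text
clock: 13.0
position: [0.5675, -0.1627, 0.1988]
ee_rot: [3.105, 0.476, -0.006]
force: [1.3, 0.6, -1.3]
width: 0.47
gripper_force: 25.0
clock: 13.12
position: [0.5682, -0.1621, 0.1995]
ee_rot: [3.105, 0.475, -0.004]
force: [0.4, 0.1, -1.4]
width: 0.473
gripper_force: 25.0
t 13.12 pos [ 0.5682 -0.1621  0.1995] yaw 17.4 zaxis [-0.003 -0.001 -1.   ] F [ 0.4  0.1 -1.4] w 0.0434 shift [ 0.0028 -0.0027  0.1195] rows>= 1.9131728961261492
```

```bash
python3 -m pendant '[0.002,-0.003,0.02,0,0,0,0.03,0,0,0.035,0,0,0,0.03,0,0,0.035,0,0,0,0.03,0,0,0.02,0,0,0,0.03,0,0,0.01,0,0,0,0.03,0,0,0.007,0,0,0,0.03,0,0,0.004,0,0,0,0.03,0,0,0,0,0,0,0.03]'; python3 go.py .5698 -.1588 .0685
```

```text
clock: 14.12
position: [0.5714, -0.155, 0.0701]
ee_rot: [3.104, 0.483, 0.001]
force: [0.3, 0.3, -1.7]
width: 0.472
gripper_force: 25.0
t 14.12 pos [ 0.5714 -0.155   0.0701] yaw 17.7 zaxis [ 0. -0. -1.] F [ 0.3  0.3 -1.7] w 0.0434 shift [-0.0027  0.0032  0.0016] rows>= 0.07110680788945163
```

```bash
python3 -m pendant '[-0.002,0.002,0.002,0,0,0,0.03,0,0,0.0006,0,0,0,0.03,0,0,0,0,0,0,0.03]';python3 -m pendant '[0,0,0,0,0,0,0.06,0,0,0,0,0,0,0.08,0,0,0,0,0,0,0.0918,0,0,0,0,0,0,0.0918,0,0,-0.02,0,0,0,0.0918,0,0,-0.04,0,0,0,0.0918,0,0,-0.05,0,0,0,0.0918,0,0,-0.05,0,0,0,0.0918]'; python3 go.py .502 .225 .22
```

```text
clock: 14.5
position: [0.5713, -0.1569, 0.0688]
ee_rot: [3.104, 0.484, 0.005]
force: [-0.5, 3.2, 8.1]
width: 0.474
gripper_force: 25.1
clock: 15.5
position: [0.5696, -0.1574, 0.2286]
ee_rot: [-3.104, -0.483, 0.001]
force: [1.3, -0.5, 0.1]
width: 1.003
gripper_force: 0.0
t 15.5 pos [ 0.5696 -0.1574  0.2286] yaw 17.7 zaxis [-0.  0. -1.] F [ 1.3 -0.5  0.1] w 0.0921 shift [ 0.0519 -0.3849  0.0087] rows>= 6.215357895631704
```

```bash
python3 -m pendant '[0.006,-0.045,0,0,0,0,0.0918,0.007,-0.055,0,0,0,0,0.0918,0.008,-0.06,0,0,0,0,0.0918,0.008,-0.06,0,0,0,0,0.0918,0.008,-0.06,0,0,0,0,0.0918,0.008,-0.058,0,0,0,0,0.0918,0.007,-0.047,0.009,0,0,0,0.0918]'; python3 -m pendant '[0,0,0,0,0,-0.16,0.0918,0,0,0,0,0,-0.17,0.0918,0,0,0,0,0,-0.17,0.0918,0,0,0,0,0,-0.17,0.0918,0,0,0,0,0,-0.17,0.0918,0,0,0,0,0,-0.17,0.0918,0,0,0,0,0,-0.17,0.0918,0,0,0,0,0,-0.17,0.0918,0,0,0,0,0,0,0.0918]'; python3 go.py .502 .225 .131
python3 - <<'E'
from lab import *
C,im=snap("wrist","w7")
print([proj(C,p).round(1) for p in([.502,.225,.141],[.5039,.2033,.141],[.5,.2467,.141],[.5365,.2349,.111],[.4676,.2151,.111])])
E
```

```text
clock: 16.38
position: [0.502, 0.2279, 0.2188]
ee_rot: [-3.103, -0.485, -0.002]
force: [1.3, 0.3, -0.3]
width: 0.999
gripper_force: 0.0
clock: 17.5
position: [0.5024, 0.2249, 0.2179]
ee_rot: [-2.123, -2.315, 0.0]
force: [0.4, 0.1, -0.5]
width: 0.999
gripper_force: 0.0
t 17.5 pos [0.5024 0.2249 0.2179] yaw 95.0 zaxis [-0.001  0.    -1.   ] F [ 0.4  0.1 -0.5] w 0.0917 shift [ 0.0001 -0.0004  0.087 ] rows>= 1.3912154867448292
[array([278.3, 210.7]), array([278.3, 236.8]), array([278.2, 183.4]), array([319.2, 193.3]), array([238.2, 208.6])]
```

```bash
cat > slot.py <<'E'
from lab import *
import sys
def slot(f,pos,rv,box):
    im,C=load(f,pos,rv);h=cv2.cvtColor(im,cv2.COLOR_BGR2HSV)
    m=((h[:,:,1]<60)&(h[:,:,2]>185)).astype(np.uint8);x0,y0,x1,y1=box;o=np.zeros_like(m);o[y0:y1,x0:x1]=m[y0:y1,x0:x1]
    for c in cv2.findContours(o,0,2)[0]:
        if cv2.contourArea(c)<12: continue
        (u,v),wh,a=cv2.minAreaRect(c);b=cv2.boxPoints(((u,v),wh,a))
        e=sorted([(np.hypot(*(b[i]-b[i-1])),i) for i in range(4)])[:2]
        P=[(b[i]+b[i-1])/2 for _,i in e]
        for z in(.141,.111):
            p,q=[ray(C,x,z) for x in P];d=p-q;print((round(u,1),round(v,1)),"wh",np.round(wh,1),"z",z,"mid",((p+q)/2).round(4)[:2],"len",round(np.hypot(*d[:2]),4),"ang",(np.degrees(np.arctan2(d[1],d[0]))%180).round(1))
E
python3 -c "
from slot import *
slot('w7',[0.5024,0.2249,0.2179],[-2.123,-2.315,0],(200,150,350,248))"
```

```text
(238.1, 208.4) wh [ 7.1 16.1] z 0.141 mid [0.4705 0.2242] len 0.0127 ang 16.6
(238.1, 208.4) wh [ 7.1 16.1] z 0.111 mid [0.4675 0.2153] len 0.0142 ang 16.6
(261.0, 211.5) wh [25. 16.] z 0.141 mid [0.4885 0.2231] len 0.0204 ang 94.1
(261.0, 211.5) wh [25. 16.] z 0.111 mid [0.4876 0.2141] len 0.0229 ang 94.1
(297.8, 210.8) wh [ 7.9 33.1] z 0.141 mid [0.5171 0.2261] len 0.0266 ang 70.8
(297.8, 210.8) wh [ 7.9 33.1] z 0.111 mid [0.5196 0.2175] len 0.0298 ang 70.8
(319.1, 192.7) wh [ 7.6 16.9] z 0.141 mid [0.5321 0.2422] len 0.0129 ang 16.6
(319.1, 192.7) wh [ 7.6 16.9] z 0.111 mid [0.5364 0.2355] len 0.0145 ang 16.6
(278.5, 209.5) wh [51.  5.] z 0.141 mid [0.5021 0.2255] len 0.0415 ang 94.9
(278.5, 209.5) wh [51.  5.] z 0.111 mid [0.5028 0.2169] len 0.0465 ang 94.9
```

Slot at 94.9°, mid (0.502,0.2255), marks at 16.3°: as expected. Descend, grip the wing.

```bash
python3 -m pendant '[0,0,0.025,0,0,0,0.07,0,0,0.03,0,0,0,0.05,0,0,0.02,0,0,0,0.05,0,0,0.012,0,0,0,0.05,0,0,0,0,0,0,0.03,0,0,0,0,0,0,0.005,0,0,0,0,0,0,0.005,0,0,0,0,0,0,0.005,0,0,0,0,0,0,0.005]' 35; python3 go.py .502 .225 .131
```

```text
clock: 18.68
position: [0.5026, 0.2251, 0.1314]
ee_rot: [2.122, 2.317, 0.0]
force: [0.5, -0.1, 0.3]
width: 0.079
gripper_force: 0.0
t 18.68 pos [0.5026 0.2251 0.1314] yaw 95.0 zaxis [ 0.  0. -1.] F [ 0.5 -0.1  0.3] w 0.0072 shift [-0.0001 -0.0006  0.0004] rows>= 0.011176312319992497
```

```bash
python3 -m pendant '[0,0,0,0,0,0,0.005,0,0,0,0,0,0,0.005]' ; python3 -m pendant '[0,0,0,0,0,0.12,0.005,0,0,0,0,0,0.15,0.005,0,0,0,0,0,0.16,0.005,0,0,0,0,0,0.16,0.005,0,0,0,0,0,0.16,0.005,0,0,0,0,0,0.16,0.005,0,0,0,0,0,0.16,0.005,0,0,0,0,0,0.15,0.005,0,0,0,0,0,0.12,0.005,0,0,0,0,0,0.03,0.005]'; python3 -m pendant '[0,0,0,0,0,0,0.005,0,0,0,0,0,0,0.005]'; python3 go.py .502 .225 .131
```

```text
clock: 18.92
position: [0.5025, 0.2251, 0.1312]
ee_rot: [2.122, 2.317, -0.0]
force: [0.0, 0.7, -0.1]
width: 0.054
gripper_force: 0.0
clock: 20.18
position: [0.5024, 0.2252, 0.1312]
ee_rot: [3.109, 0.451, 0.0]
force: [0.5, 0.5, 0.6]
width: 0.058
gripper_force: 0.0
clock: 20.42
position: [0.5024, 0.2251, 0.1311]
ee_rot: [3.108, 0.454, -0.0]
force: [0.2, -0.2, 0.1]
width: 0.057
gripper_force: 0.0
t 20.43 pos [0.5024 0.2251 0.1311] yaw 16.6 zaxis [-0. -0. -1.] F [ 0.2 -0.2  0.1] w 0.0052 shift [-0.0004 -0.      0.0001] rows>= 0.007143129846113753
```

```bash
python3 -m pendant '[0,0,0,0,0,0,0.04,0,0,0,0,0,0,0.05,0,0,0,0,0,0,0.05,0,0,-0.02,0,0,0,0.07,0,0,-0.03,0,0,0,0.0918,0,0,-0.037,0,0,0,0.0918,0,0,0,0,0,0,0.0918,0,0,0,0,0,0,0.0918]';  python3 go.py .502 .225 .131
python3 - <<'E'
from slot import *
s=observe();snap("wrist","w8");slot("w8",s["position"],s["ee_rot"],(200,130,350,250))
E
```

```text
clock: 21.42
position: [0.5022, 0.2249, 0.2178]
ee_rot: [3.109, 0.452, -0.0]
force: [0.6, -0.3, 0.2]
width: 0.878
gripper_force: 0.0
t 21.43 pos [0.5022 0.2249 0.2178] yaw 16.5 zaxis [-0. -0. -1.] F [ 0.6 -0.3  0.2] w 0.0806 shift [-0.0001 -0.0002  0.0868] rows>= 1.388137436821473
(277.5, 240.5) wh [15.  7.] z 0.141 mid [0.4784 0.2187] len 0.0129 ang 16.5
(277.5, 240.5) wh [15.  7.] z 0.111 mid [0.4672 0.2154] len 0.0144 ang 16.5
(270.7, 221.9) wh [33.3  8.7] z 0.141 mid [0.492  0.2283] len 0.0263 ang 95.7
(270.7, 221.9) wh [33.3  8.7] z 0.111 mid [0.4823 0.2262] len 0.0294 ang 95.7
(260.9, 208.0) wh [18.6  4.8] z 0.141 mid [0.5008 0.2388] len 0.0145 ang 95.8
(260.9, 208.0) wh [18.6  4.8] z 0.111 mid [0.4922 0.2379] len 0.0162 ang 95.8
(287.5, 181.2) wh [29.9  6. ] z 0.141 mid [0.527  0.2251] len 0.023 ang 82.5
(287.5, 181.2) wh [29.9  6. ] z 0.111 mid [0.5215 0.2225] len 0.0257 ang 82.5
(278.5, 160.0) wh [16.  7.] z 0.141 mid [0.5405 0.2363] len 0.012 ang 16.5
(278.5, 160.0) wh [16.  7.] z 0.111 mid [0.5366 0.2351] len 0.0134 ang 16.5
```

Run:
```python
from h import *
a,b=[cv2.imread(f"pics/{f}.png")[130:290,180:380] for f in("w7","w8")]
cv2.imwrite("pics/crop8.png",cv2.resize(np.vstack([np.hstack([a,b])]),None,fx=2,fy=2,interpolation=2))
```

```text
(no output)
```

View pics/crop8.png

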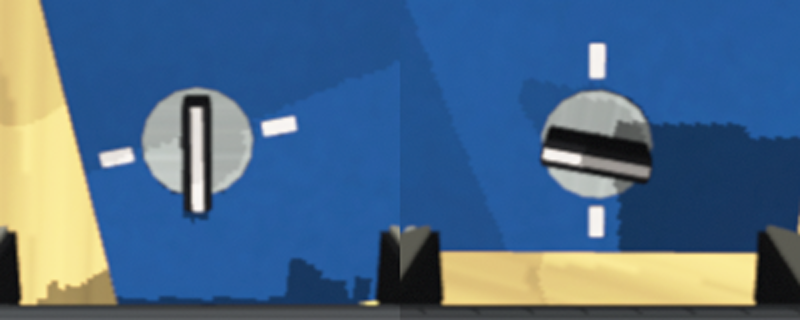

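The view shows the wing (crop 597,155) untouched: slot still at 95°. The fingertip pixels (col 188/370 at 92 mm opening) put the visible tips about 17 mm behind the TCP, so the fingers closed above the wing. Turn back, and go lower in small force-checked steps.

```bash
python3 -m pendant '[0,0,0,0,0,-0.17,0.06,0,0,0.02,0,0,-0.17,0.06,0,0,0.02,0,0,-0.17,0.06,0,0,0.02,0,0,-0.17,0.06,0,0,0.01,0,0,-0.17,0.06,0,0,0.008,0,0,-0.17,0.06,0,0,0,0,0,-0.17,0.06,0,0,0,0,0,-0.18,0.06,0,0,0,0,0,0,0.06]'; python3 go.py .502 .225 .131; python3 -m pendant '[0,0,0.008,0,0,0,0.06,0,0,0.004,0,0,0,0.06,0,0,0,0,0,0,0.06]';python3 -m pendant '[0,0,0.002,0,0,0,0.06,0,0,0.002,0,0,0,0.06,0,0,0,0,0,0,0.06]'
```

```text
clock: 22.6
position: [0.5018, 0.2247, 0.139]
ee_rot: [-2.122, -2.315, 0.003]
force: [0.4, -0.1, 0.3]
width: 0.651
gripper_force: 0.0
t 22.6 pos [0.5018 0.2247 0.139 ] yaw 95.0 zaxis [-0.002 -0.    -1.   ] F [ 0.4 -0.1  0.3] w 0.0598 shift [0.0003 0.0002 0.008 ] rows>= 0.12827053789130574
clock: 22.98
position: [0.5021, 0.225, 0.1276]
ee_rot: [-2.123, -2.316, 0.002]
force: [-0.8, 0.4, -0.2]
width: 0.653
gripper_force: 0.0
clock: 23.35
position: [0.5024, 0.2251, 0.1241]
ee_rot: [2.122, 2.317, -0.0]
force: [-0.1, -0.5, -0.2]
width: 0.651
gripper_force: 0.0
```

```bash
for i in 1; do python3 -m pendant '[0,0,0.002,0,0,0,0.06,0,0,0,0,0,0,0.06]'; python3 -m pendant '[0,0,0.002,0,0,0,0.06,0,0,0,0,0,0,0.06]'; done | grep -E "posi|force"
```

```text
position: [0.5024, 0.2251, 0.122]
force: [-0.2, -1.2, 0.4]
gripper_force: 0.0
position: [0.5024, 0.2251, 0.12]
force: [-0.4, -0.2, 0.5]
gripper_force: 0.0
```

```bash
(python3 -m pendant '[0,0,0.002,0,0,0,0.06,0,0,0,0,0,0,0.06]'; python3 -m pendant '[0,0,0.002,0,0,0,0.06,0,0,0,0,0,0,0.06]';python3 -m pendant '[0,0,0.002,0,0,0,0.06,0,0,0,0,0,0,0.06]') | grep -E "posi|force"
```

```text
position: [0.5024, 0.2251, 0.118]
force: [-0.4, -0.5, -0.5]
gripper_force: 0.0
position: [0.5024, 0.2251, 0.116]
force: [1.8, 0.4, -0.6]
gripper_force: 0.0
position: [0.5024, 0.225, 0.114]
force: [0.6, -0.3, -0.0]
gripper_force: 0.0
```

```bash
python3 -m pendant '[0,0,0,0,0,0,0.03,0,0,0,0,0,0,0.01,0,0,0,0,0,0,0.005,0,0,0,0,0,0,0.005,0,0,0,0,0,0,0.005,0,0,0,0,0,0,0.005,0,0,0,0,0,0,0.005,0,0,0,0,0,0,0.005]' 35
```

```text
clock: 25.6
position: [0.502, 0.2251, 0.1141]
ee_rot: [-2.121, -2.317, 0.001]
force: [-4.2, -1.4, 2.2]
width: 0.124
gripper_force: 35.0
```

Gripping the wing now (11.4 mm, 35 N). Turn clockwise.

```bash
python3 -m pendant '[0,0,0,0,0,0.12,0.005,0,0,0,0,0,0.15,0.005,0,0,0,0,0,0.16,0.005,0,0,0,0,0,0.16,0.005,0,0,0,0,0,0.16,0.005,0,0,0,0,0,0.16,0.005,0,0,0,0,0,0.16,0.005,0,0,0,0,0,0.15,0.005,0,0,0,0,0,0.12,0.005,0,0,0,0,0,0.03,0.005]'; python3 -m pendant '[0,0,0,0,0,0,0.005,0,0,0,0,0,0,0.005]'; python3 go.py .502 .225 .131
```

```text
clock: 26.85
position: [0.5015, 0.2254, 0.1141]
ee_rot: [3.109, 0.45, -0.002]
force: [-5.3, -0.5, 3.7]
width: 0.126
gripper_force: 35.0
clock: 27.1
position: [0.5015, 0.2254, 0.1141]
ee_rot: [3.109, 0.454, -0.002]
force: [-5.3, -0.3, 4.3]
width: 0.127
gripper_force: 35.0
t 27.1 pos [0.5015 0.2254 0.1141] yaw 16.6 zaxis [-0.001 -0.    -1.   ] F [-5.3 -0.3  4.3] w 0.0116 shift [ 0.0004  0.0005 -0.0169] rows>= 0.2702043720180346
```

Open, rise and measure the slot against the marks.

```bash
python3 -m pendant '[0,0,0,0,0,0,0.04,0,0,0,0,0,0,0.06,0,0,0,0,0,0,0.06,0,0,-0.03,0,0,0,0.07,0,0,-0.04,0,0,0,0.0918,0,0,-0.037,0,0,0,0.0918,0,0,0,0,0,0,0.0918,0,0,0,0,0,0,0.0918]';  python3 - <<'E'
from slot import *
s=observe();snap("wrist","w9");slot("w9",s["position"],s["ee_rot"],(200,130,350,250))
C,im=snap("side","s9");slot
for k in"ry":print(k,lab(im,k))
E
```

```text
clock: 28.1
position: [0.5023, 0.2248, 0.2207]
ee_rot: [3.109, 0.452, -0.0]
force: [-0.3, -0.6, -0.2]
width: 0.948
gripper_force: 0.0
(277.5, 240.5) wh [11.  7.] z 0.141 mid [0.4775 0.2183] len 0.0095 ang 16.5
(277.5, 240.5) wh [11.  7.] z 0.111 mid [0.4662 0.2151] len 0.0107 ang 16.5
(277.5, 189.0) wh [8. 5.] z 0.141 mid [0.5185 0.2305] len 0.0064 ang 16.5
(277.5, 189.0) wh [8. 5.] z 0.111 mid [0.5121 0.2286] len 0.0071 ang 16.5
(258.4, 204.8) wh [42.2 12.9] z 0.141 mid [0.5018 0.2411] len 0.0343 ang 28.2
(258.4, 204.8) wh [42.2 12.9] z 0.111 mid [0.4934 0.2405] len 0.0383 ang 28.2
(278.5, 160.0) wh [16.  7.] z 0.141 mid [0.5402 0.2361] len 0.0121 ang 16.5
(278.5, 160.0) wh [16.  7.] z 0.111 mid [0.5364 0.2349] len 0.0135 ang 16.5
r ((262, 295, 22, 18), 233.5)
y ((245, 336, 22, 16), 186.0)
```

Run:
```python
from w import *
from h import *
im=cv2.imread("pics/w9.png");g=cv2.cvtColor(im,cv2.COLOR_BGR2GRAY).astype(int)
for v in range(178,240,6): print(v,g[v,262:296].tolist())
s=observe();C=cam("wrist",s);pts=[]
for v in range(182,232):
    r=g[v,271:285];w=np.clip(r-90,0,None)
    if w.sum()>50: pts.append((271+(w*np.arange(14)).sum()/w.sum(),v))
pts=np.array(pts);k=np.polyfit(pts[:,1],pts[:,0],1);print(len(pts),k,np.std(pts[:,0]-np.polyval(k,pts[:,1])))
a,b=[ray(C,(np.polyval(k,v),v),.141) for v in(185,230)];d=a-b;print(a,b,np.degrees(np.arctan2(d[1],d[0])))
```

```text
178 [79, 94, 114, 135, 155, 165, 169, 168, 160, 133, 92, 63, 57, 56, 56, 56, 56, 55, 56, 62, 79, 102, 130, 163, 183, 184, 183, 173, 151, 119, 88, 70, 73, 80]
184 [174, 174, 175, 175, 175, 175, 175, 166, 121, 59, 29, 30, 73, 141, 172, 175, 176, 166, 123, 63, 32, 25, 38, 77, 106, 115, 115, 116, 115, 116, 115, 116, 115, 116]
190 [170, 169, 168, 169, 169, 169, 169, 161, 117, 56, 33, 38, 112, 214, 242, 243, 243, 240, 190, 100, 42, 31, 42, 75, 101, 110, 112, 111, 112, 112, 111, 111, 111, 112]
196 [171, 171, 170, 171, 171, 171, 173, 164, 123, 66, 38, 35, 53, 102, 138, 150, 151, 144, 107, 55, 24, 23, 38, 75, 103, 113, 114, 113, 114, 113, 113, 113, 114, 113]
202 [166, 167, 167, 167, 167, 167, 168, 160, 120, 62, 29, 23, 49, 103, 140, 152, 154, 147, 110, 57, 27, 22, 36, 74, 102, 111, 112, 111, 111, 112, 111, 112, 112, 112]
208 [178, 175, 175, 175, 176, 175, 176, 168, 125, 67, 35, 29, 51, 103, 140, 152, 154, 147, 112, 60, 28, 22, 38, 78, 106, 117, 117, 117, 117, 117, 117, 118, 117, 117]
214 [192, 190, 188, 184, 178, 170, 168, 162, 130, 78, 40, 28, 43, 91, 134, 152, 155, 149, 118, 70, 33, 22, 29, 62, 96, 110, 112, 113, 113, 112, 113, 112, 112, 112]
220 [196, 196, 196, 196, 197, 194, 184, 169, 132, 78, 40, 25, 37, 85, 132, 152, 155, 149, 120, 71, 32, 21, 29, 63, 99, 114, 116, 116, 115, 116, 117, 116, 116, 112]
226 [82, 81, 82, 85, 89, 95, 112, 125, 110, 72, 42, 31, 40, 86, 132, 151, 155, 149, 119, 70, 33, 22, 27, 48, 70, 74, 67, 57, 51, 50, 49, 49, 49, 50]
232 [82, 84, 85, 83, 83, 83, 84, 82, 73, 54, 36, 31, 41, 84, 131, 150, 153, 148, 118, 70, 33, 23, 27, 49, 73, 83, 83, 74, 64, 56, 52, 49, 47, 48]
238 [85, 84, 84, 84, 82, 81, 81, 81, 80, 81, 80, 100, 166, 229, 243, 243, 242, 244, 240, 191, 113, 82, 83, 82, 84, 83, 84, 81, 66, 53, 49, 50, 50, 49]
48 [1.19174262e-02 2.75217408e+02] 0.09246273484901679
[0.52108048 0.23125294 0.141     ] [0.4859096  0.22040283 0.141     ] 17.144843444147117
```

Slot 17.1° against marks 16.4°: aligned within 1°; both tins are seen in the crate. Now press at (0.584,0.249) with closed fingers.

```bash
python3 go.py .5837 .2486 .13; python3 -m pendant '[0.04,0,0,0,0,0,0,0.0445,0,0,0,0,0,0,0,0,0.03,0,0,0,0,0,0,0.03,0,0,0,0,0,0,0.02,0,0,0,0,0,0,0.01,0,0,0,0,0,0,0,0,0,0,0,0,0,0,0,0,0,0]' 20; python3 go.py .5837 .2486 .10
```

```text
t 28.2 pos [0.5019 0.2246 0.22  ] yaw 16.5 zaxis [-0.002 -0.001 -1.   ] F [-1.3 -0.1 -0.2] w 0.0908 shift [0.0854 0.0003 0.0898] rows>= 1.9829593508428565
clock: 29.2
position: [0.5839, 0.2495, 0.1319]
ee_rot: [-3.109, -0.452, -0.002]
force: [-0.6, -0.6, 0.6]
width: 0.179
gripper_force: 0.0
t 29.2 pos [0.5839 0.2495 0.1319] yaw 16.5 zaxis [ 0.001  0.    -1.   ] F [-0.6 -0.6  0.6] w 0.0164 shift [-0.0004  0.0008  0.0319] rows>= 0.5106028266021526
```

```bash
(python3 -m pendant '[0,0,0.006,0,0,0,0,0,0,0.006,0,0,0,0,0,0,0.006,0,0,0,0,0,0,0,0,0,0,0]';python3 -m pendant '[0,0,0.004,0,0,0,0,0,0,0,0,0,0,0]';python3 -m pendant '[0,0,0.003,0,0,0,0,0,0,0,0,0,0,0]';python3 -m pendant '[0,0,0.003,0,0,0,0,0,0,0,0,0,0,0]')| grep -E "posi|force|width"
```

```text
position: [0.5831, 0.2489, 0.1125]
force: [-0.6, -0.5, 0.7]
width: 0.007
gripper_force: 0.0
position: [0.5833, 0.2491, 0.1089]
force: [0.4, -0.5, 0.7]
width: 0.005
gripper_force: 0.0
position: [0.5833, 0.2491, 0.1059]
force: [-0.2, 0.7, -0.1]
width: 0.007
gripper_force: 0.0
position: [0.5833, 0.2491, 0.1029]
force: [-0.3, 0.2, 0.1]
width: 0.006
gripper_force: 0.0
```

```bash
(python3 -m pendant '[0,0,0.003,0,0,0,0,0,0,0,0,0,0,0]';python3 -m pendant '[0,0,0.003,0,0,0,0,0,0,0,0,0,0,0]';python3 -m pendant '[0,0,0.003,0,0,0,0,0,0,0,0,0,0,0]')| grep -E "posi| force|^force"
```

```text
position: [0.5833, 0.2491, 0.0999]
force: [0.2, 0.1, -0.1]
position: [0.5833, 0.2491, 0.0969]
force: [0.1, -0.2, 0.2]
position: [0.5833, 0.2491, 0.0939]
force: [-0.3, -0.9, 0.2]
```

```bash
(python3 -m pendant '[0,0,0.002,0,0,0,0,0,0,0,0,0,0,0]';python3 -m pendant '[0,0,0.002,0,0,0,0,0,0,0,0,0,0,0]';python3 -m pendant '[0,0,0.002,0,0,0,0,0,0,0,0,0,0,0]')| grep -E "posi|^force"
```

```text
position: [0.5836, 0.2493, 0.093]
force: [-2.4, -1.6, 9.3]
position: [0.5836, 0.2493, 0.0912]
force: [-3.6, -2.3, 10.0]
position: [0.5836, 0.2493, 0.0893]
force: [-3.5, -1.5, 11.2]
```

Contact at TCP 0.0935; the cover is moving down. Continue to the seal.

```bash
(python3 -m pendant '[0,0,0.002,0,0,0,0,0,0,0,0,0,0,0]';python3 -m pendant '[0,0,0.002,0,0,0,0,0,0,0,0,0,0,0]';python3 -m pendant '[0,0,0.001,0,0,0,0,0,0,0,0,0,0,0]')| grep -E "posi|^force"
```

```text
position: [0.5836, 0.2493, 0.0874]
force: [-3.7, -2.1, 12.2]
position: [0.5836, 0.2493, 0.0855]
force: [-4.9, -2.6, 12.6]
position: [0.5836, 0.2493, 0.0849]
force: [-5.4, -3.0, 15.5]
```

```bash
(python3 -m pendant '[0,0,0.001,0,0,0,0,0,0,0,0,0,0,0]';python3 -m pendant '[0,0,0.0005,0,0,0,0,0,0,0,0,0,0,0]')| grep -E "posi|^force"
```

```text
position: [0.5837, 0.2493, 0.0848]
force: [-8.1, -4.8, 23.6]
position: [0.5837, 0.2493, 0.0848]
force: [-8.4, -5.7, 28.1]
```

```bash
python3 -m pendant '[0,0,0,0,0,0,0,0,0,0,0,0,0,0,0,0,0,0,0,0,0,0,0,0,0,0,0,0]'|grep -E "posi|^force|clock"
python3 - <<'E'
from lab import *
C,im=snap("side","s10")
for k,p in(("r",[.5705,-.157,.045]),("y",[.5076,-.2466,.045])):
    (x,y,w,h),a=lab(im,k);print(k,(x+w/2,y+h/2),(w,h),proj(C,p).round(1))
E
python3 -c "
from cell import sign_off
print(sign_off())"
```

```text
clock: 33.7
position: [0.5837, 0.2493, 0.0848]
force: [-8.7, -6.6, 27.5]
r (273.0, 304.0) (22, 18) [272.2 297.4]
y (256.0, 345.0) (22, 16) [255.3 335.3]
the job is handed in; nothing more can be done
None
```

I handed the job in at about 34 s, still holding the cover fully down on its seal with about 28 N. Both tins had been set upright in opposite cells of the crate, and the fastener's slot turned to within about 1° of the marks with the cover up. My first try at the fastener closed above the wing without touching it, so I repeated it lower, and I don't have the judge's verdict.

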